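Set focus to the index and hold the dish carrier in the stage corner

TASK

First turn the focus knob on the white control box clockwise until its pointer meets the index mark, before moving any carrier. Then put the carrier with the round opening flat on the imager's black deck, its round opening over the round window, and press it firmly but gently into the corner so that it sits flush against both fences; finish while still holding it pressed against both. Leave the other carrier where it is.

Things in the scene. Friction and masses are not known exactly. Their poses are not given: they have to be found in the camera images.
- stage: low bench-top imager, white housing 220 x 200 x 70 mm (x, y, z) with a flat black deck on top, fixed to the table. Origin: centre of its underside; deck surface at z = 70 mm. Two steel fences, 12 mm high and 16 mm thick, stand on the deck and form an inside corner; they do not move
- stage_corner (a point): inside corner of the two fences, at deck height, in stage axes at x 70, y 75, z 70 mm. Axes as the stage's: the free deck lies towards -x and -y
- window (a point): centre of the round window (40 mm rim) in the deck, at deck height; stage x 38, y 3 mm
- fence_long: fence along stage y, 130 mm long (stage y -55 to 75 mm); its working face looks to stage -x and lies at stage x = 70 mm. Friction along one fence takes part of a push towards the other, so push each with some 10 N. Origin: above the stage's origin at deck height; axes as the stage's
- fence_short: fence along stage x, 96 mm long (stage x -26 to 70 mm); its working face looks to stage -y and lies at stage y = 75 mm. Origin: above the stage's origin at deck height; axes as the stage's
- dish_carrier: loose aluminium plate 96 x 64 x 14 mm (x, y, z), 0.17 to 0.34 kg, with a ROUND through opening 36 mm wide at x -24 mm and an upright round steel post, 22 mm diameter, at x +28 mm, 36 mm high over the plate. Origin: centre of its underside. Starts on the table. Seated: +x end on the short fence, -y side on the long fence, carrier x along stage y, origin at stage x 38, y 27 mm
- dish_carrier_post (a point): on the post's axis, 38 mm above the carrier's underside: a good TCP height for gripping the post from above (fingertips then 5 mm over the plate)
- dish_carrier_opening (a point): centre of the round opening, at the carrier's underside
- slide_carrier: the other loose carrier, same plate and post, but with a RECTANGULAR opening 26 x 46 mm; not needed, leave it
- index_mark (a point): black T-shaped index mark on the grey top of the control box (white box 130 x 120 x 50 mm, fixed), 45 mm from the knob's axis, wider than the thin ticks around the dial
- focus_knob (a joint): angle of the focus knob, rad, about its upright axis; grows as it turns clockwise seen from above; pointer on the index mark at 1.571; stops at 0 and 2.6. It stays where it is left
- focus_knob_grip (a point): on the knob's axis, 37 mm above the box top: a good TCP height for gripping. The knob is a 52 mm disc with an upright black bar on it, 49 mm long (this point's x), 14 mm thick (this point's y), its top 44 mm over the box (7 mm over this point) and the disc's top 14 mm over the box. The point turns with the knob
- knob_pointer (a point): white pointer line on the top of the bar, at one end (the -x end of focus_knob_grip)
Things that resemble listed ones, but are neither listed nor needed, are in the scene too. There is more than one size of the part that bears index_mark; the job needs the smallest.

How it is judged:
By the outcome, as a careful person would: the job done as asked, in the order asked, and still so for the second after the job is handed in, while the arm keeps its last pose, push and grip.
It also fails if it takes over 61 s, if anything falls off the work surface, if the arm or the gripper's body presses on something with over 40 N, if the wrist force passes 120 N, or if a joint passes its speed limit or range.

ROBOT

A 6-joint arm with a two-finger parallel gripper is mounted at the origin on the work surface. World frame = base frame: x ahead of the robot, y to its left, z up, the work surface at z = 0. Lengths are in m, angles in rad, forces in N, time in s.
With the tool pointing down it reaches from about 0.325 to 0.925 m from the base axis. Payload 3.1 kg.
Tool frame: the origin (TCP) lies between the finger pads, 19 mm behind the fingertips; this is the grasp point; z points along the fingers, y is the direction in which the jaws open and shut (so a half turn about z gives the same grasp; the last joint's range is limited). The gripper opens to 85 mm and grips with 20 to 120 N. Pads are 22 mm wide; open, the fingers measure 114 mm over their backs; the gripper's body (76 mm by 85 mm) begins 54 mm behind the grasp point. The pads swing forward as they close: fully open they stand 13 mm farther back than shut.
Start: joints at [-1.376, 0.217, 1.613, -0, 1.311, -0.112], TCP at [0.189, -0.596, 0.25] pointing down, gripper open.
Joint ranges: [-2.75, 2.75], [-0.78, 2.1], [0.31, 2.55], [-1.13, 4.27], [0.13, 2.63], [-2.58, 2.58]. Speed limits (rad/s): [2.79, 2.79, 3.14, 3.14, 3.14, 3.14].

INTERFACE

Orientations are given as a unit quaternion [w, x, y, z].
In Python, from bench import sense, camera, sign_off gives the robot as it stands.
- The arm moves only by the shell command python3 -m creep 'ROWS' [FORCE]. ROWS is JSON, a list of rows, each an object with "jaw": the finger opening in m, from 0 to 0.0854; "translation": the shift along the tool's x, y, z in m, a list of three; "turn": the turn, a rotation vector about the tool's x, y, z in rad, a list of three. A call has 1 to 5 rows; each row is the pose to reach, as a shift and turn from the pose commanded when the call began, along the tool's axes at that moment; what a row does not reach only later rows make up. A row lasts 1/10 s, in which the tool goes at most 50 mm and 8.59 degrees, less where a joint would pass 70% of its speed; a pose out of reach is approached as far as the arm can. A call with a gripper value outside its range is refused whole. The fingers move at their own pace and stop on an object; FORCE is the grip in N (left out, the last holds). Time passes only in rows, so rows that repeat a pose let the fingers close. It gives the time, the measured TCP pose, the force and the opening at its end, in the units of the state.
- sense(): the state, without advancing time (a new reading comes with each control period).
- camera(name): name is "side" or "top"; returns a dict with "color" (480x640x3 uint8, red, green, blue), "mtx" (3x3 intrinsics, pixels), "origin" and "attitude" of the camera in the world. Camera axes: x right, y down, z forward; pixel columns grow to the right and rows downward; lengths in m; the calibration is good to about 2 mm. A picture is of the moment at which its call begins. There is no depth.
- sign_off(): hands the job in, once; it reports no verdict.
The state is a dict: "clock": time; "joints": joint angles; "joint_vel": joint speeds; "joint_efforts": joint torques, N m; "position": TCP position; "ee_rot": TCP orientation; "contact_force": force on the tool from outside, world axes, zero at the start; "wrist_torque": the same for the moment, N m; "finger_gap": opening from 0.0 (shut) to 1.0 (fully open).
Only numpy, scipy, OpenCV 4.12 (cv2) and the standard library are available. Lean on these libraries where they do the work, as an engineer would, in place of code of your own. Each camera call takes 0.05 s, during which the arm holds its last target.

## Working session

There is one attempt and no reset: what is moved stays moved. The work goes in short steps, Python scripts to look and compute and a shell command to move; the robot and the scene stay as the last step left them, time stands still between calls to the robot, and variables do not carry over. Pictures are saved under pics/ and viewed, and the job is handed in when it is done.

```bash
ls; mkdir -p pics
python3 - <<'E'
from bench import sense,camera
import cv2
print(sense())
for n in("top","side"):
    c=camera(n); cv2.imwrite(f"pics/{n}0.png",c["color"][:,:,::-1]); print(n,c["mtx"],c["origin"],c["attitude"])
E
```

```text
pics
{'clock': 0.0, 'joints': array([-1.37623628e+00,  2.17797186e-01,  1.61494720e+00, -1.73634675e-05,
        1.31131424e+00, -1.12197668e-01]), 'joint_vel': array([ 0.00028902, -0.00079027, -0.0006229 ,  0.00203761,  0.00030396,
       -0.00085666]), 'joint_efforts': array([ 1.67322192e-03, -3.96846306e+01, -3.03850543e+01, -1.61784303e-06,
        9.59883851e-03, -7.33102070e-06]), 'position': array([ 0.18859605, -0.59504294,  0.24863472]), 'ee_rot': array([-1.23159794e-03,  9.88259411e-01,  1.52780287e-01, -5.91428203e-05]), 'contact_force': array([ 0.96843334, -0.8692128 ,  0.32749254]), 'wrist_torque': array([-0.00524868,  0.03560874,  0.00736678]), 'finger_gap': 0.9977592852863492}
top [[542.56136433   0.         322.76021223]
 [  0.         542.56136433 236.95276462]
 [  0.           0.           1.        ]] [ 0.33582711 -0.1369569   1.61802839] [ 0.02415691 -0.69566631  0.71773939 -0.01774809]
side [[527.44729468   0.         318.72155679]
 [  0.         527.44729468 249.62210427]
 [  0.           0.           1.        ]] [0.30855878 0.86081599 0.82206929] [ 0.02868756 -0.05723234  0.88947576 -0.45247581]
```

View pics/top0.png

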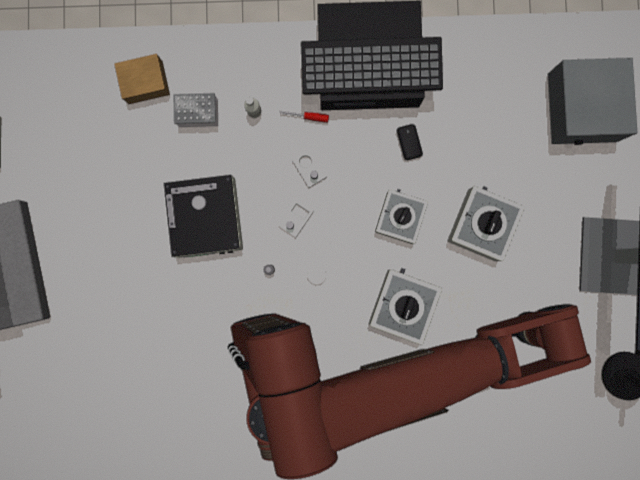

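View pics/side0.png

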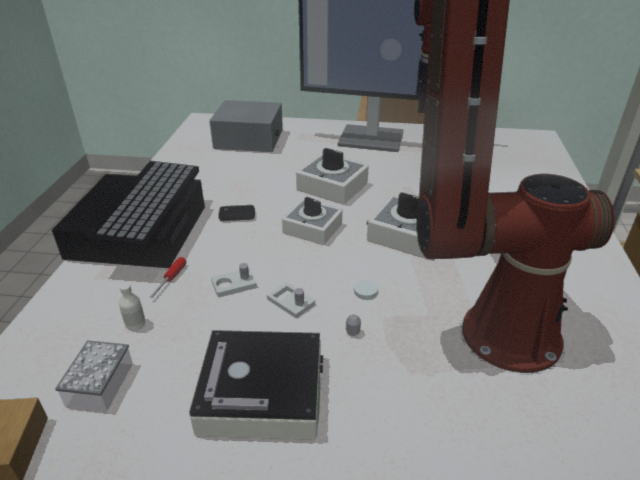

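The top view shows three knob boxes: a small one near (401,216), and larger ones at (487,223) and (406,306). The carrier with the round opening is near (309,170), the rectangular one near (296,220), and the stage near (203,216). I'll zoom in next.

```bash
cat > h.py <<'E'
import numpy as np,cv2
from bench import sense,camera
from scipy.spatial.transform import Rotation as R
def rot(q): return R.from_quat([q[1],q[2],q[3],q[0]])
def onplane(c,uv,z):
    d=rot(c["attitude"]).as_matrix()@np.linalg.inv(c["mtx"])@np.array([uv[0],uv[1],1.])
    o=np.array(c["origin"]); return o+d*(z-o[2])/d[2]
def proj(c,p):
    q=c["mtx"]@(rot(c["attitude"]).as_matrix().T@(np.array(p)-c["origin"])); return q[:2]/q[2]
def crop(c,u0,v0,w,h,s,name):
    im=cv2.resize(np.ascontiguousarray(c["color"][v0:v0+h,u0:u0+w,::-1]),None,fx=s,fy=s,interpolation=cv2.INTER_CUBIC)
    cv2.imwrite("pics/"+name,im)
E
python3 - <<'E'
from h import *
c=camera("top")
crop(c,365,180,80,75,8,"knob_t.png"); crop(c,270,145,70,100,6,"carr_t.png"); crop(c,155,165,95,100,6,"stage_t.png")
for z in (0,.05,.07): print(onplane(c,(402,215),z),onplane(c,(309,170),z),onplane(c,(203,216),z))
E
```

```text
[ 0.49032335 -0.36265751  0.        ] [ 0.63517432 -0.08861419  0.        ] [0.50635289 0.233525   0.        ]
[ 0.48554914 -0.35568296  0.05      ] [ 0.62592395 -0.09010807  0.05      ] [0.50108334 0.22207644 0.05      ]
[ 0.48363945 -0.35289313  0.07      ] [ 0.62222381 -0.09070562  0.07      ] [0.49897552 0.21749702 0.07      ]
```

Run:
```python
import cv2,numpy as np
a=[cv2.imread(f"pics/{n}") for n in("knob_t.png","carr_t.png")]
print([x.shape for x in a])
```

```text
[(600, 640, 3), (600, 420, 3)]
```

View pics/knob_t.png

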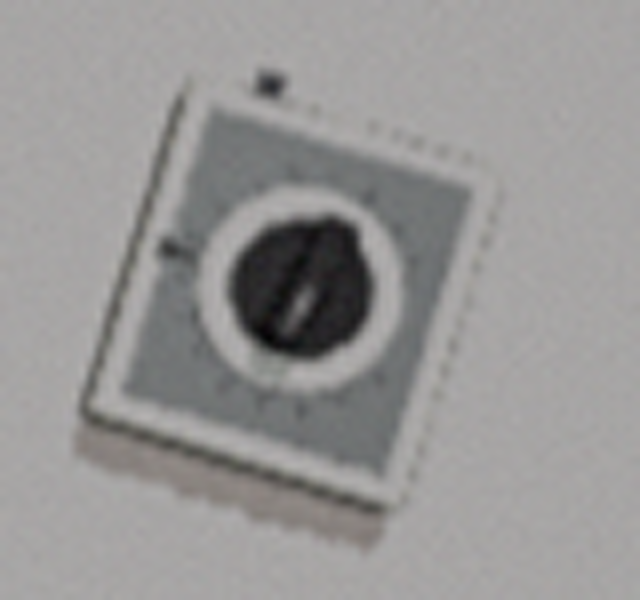

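View pics/carr_t.png

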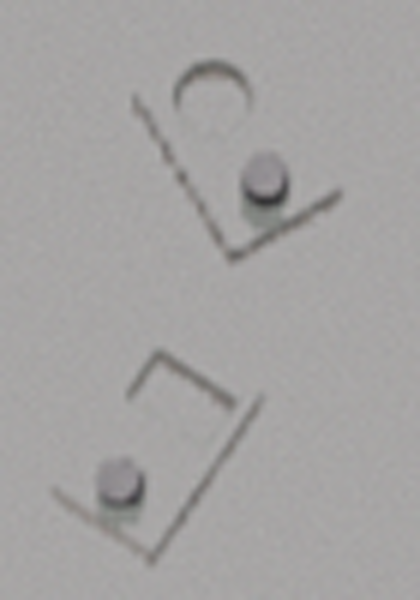

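View pics/stage_t.png

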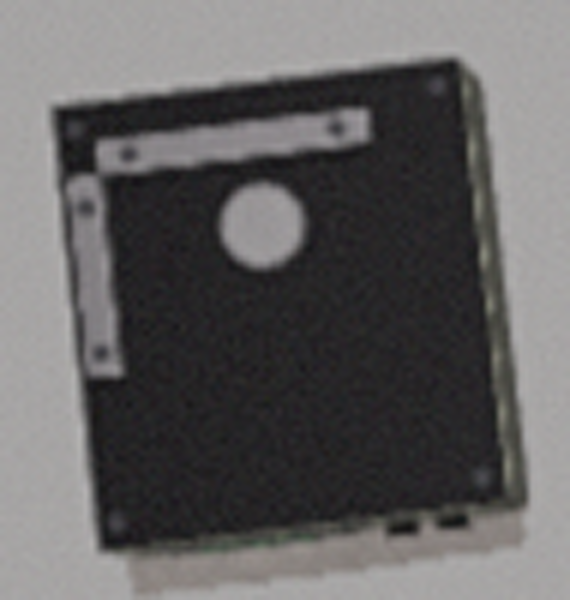

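The small box's index T is at crop (172,250), which is left of the dial. Its pointer is at the lower-left end of the bar, about 75° anticlockwise from the T. The carrier with the round opening has its opening at crop (212,95) and its post at (265,180). The stage fences run along the top and left edges, with the corner near (105,172). Next I'll measure these precisely.

```bash
cat > meas1.py <<'E'
from h import *
c=camera("top"); im=c["color"]; hsv=cv2.cvtColor(im,cv2.COLOR_RGB2HSV); g=cv2.cvtColor(im,cv2.COLOR_RGB2GRAY)
S=8
def up(u0,v0,w,h): return cv2.resize(cv2.GaussianBlur(g,(0,0),.6)[v0:v0+h,u0:u0+w],None,fx=S,fy=S,interpolation=cv2.INTER_CUBIC)
def full(p,u0,v0): return (np.asarray(p,float)+.5)/S-.5+np.array([u0,v0])
# knob
u0,v0=365,180; k=up(u0,v0,80,75)
# white ring
m=(k>150).astype(np.uint8)
cs,_=cv2.findContours((k<60).astype(np.uint8),cv2.RETR_EXTERNAL,cv2.CHAIN_APPROX_NONE)
for q in cs:
    a=cv2.contourArea(q)
    if a>200:
        M=cv2.moments(q); ce=(M["m10"]/M["m00"],M["m01"]/M["m00"]); print("dark",a,ce,[onplane(c,full(ce,u0,v0),z).round(4) for z in(.05,.064,.094)],cv2.minAreaRect(q))
cs,h=cv2.findContours((k>135).astype(np.uint8),cv2.RETR_CCOMP,cv2.CHAIN_APPROX_NONE)
for q in cs:
    a=cv2.contourArea(q)
    if 10000<a<60000:
        e=cv2.fitEllipse(q); print("bright",a,e,onplane(c,full(e[0],u0,v0),.05))
# stage dark deck
u0,v0=155,165; k=up(u0,v0,95,100)
cs,h=cv2.findContours((k<75).astype(np.uint8),cv2.RETR_CCOMP,cv2.CHAIN_APPROX_NONE)
for q in cs:
    a=cv2.contourArea(q)
    if a>3000:
        r=cv2.minAreaRect(q); print("deck",a,r)
        P=[onplane(c,full(p,u0,v0),.07)[:2] for p in cv2.boxPoints(r)]; print(np.round(P,4).tolist())
cs,h=cv2.findContours((k>110).astype(np.uint8),cv2.RETR_LIST,cv2.CHAIN_APPROX_NONE)
for q in cs:
    a=cv2.contourArea(q)
    if 3000<a<40000:
        r=cv2.minAreaRect(q); print("bright",a,r)
        for z in(.07,.082): print(z,np.round([onplane(c,full(p,u0,v0),z)[:2] for p in list(cv2.boxPoints(r))+[r[0]]],4).tolist())
E
python3 meas1.py
python3 - <<'E'
from h import *
c=camera("side")
crop(c,275,190,75,55,8,"knob_s.png"); crop(c,200,255,125,70,6,"carr_s.png"); crop(c,185,320,150,120,5,"stage_s.png")
E
```

```text
dark 13312.5 (302.6342034428795, 288.02689201877934) [array([ 0.4839, -0.3568,  0.05  ]), array([ 0.4825, -0.3548,  0.064 ]), array([ 0.4797, -0.3506,  0.094 ])] ((301.9547424316406, 289.95025634765625), (127.3707504272461, 128.87489318847656), 74.2913589477539)
bright 33278.0 ((300.8016662597656, 287.9659423828125), (204.60983276367188, 207.22239685058594), 120.21509552001953) [ 0.48391095 -0.35608931  0.05      ]
bright 18782.5 ((302.1669616699219, 288.0837097167969), (149.01792907714844, 161.28199768066406), 36.43168640136719) [ 0.48385238 -0.3565812   0.05      ]
bright 18847.0 ((-206.7457733154297, 648.5745849609375), (447.6817321777344, 825.264892578125), 0.0) [ 0.35918232 -0.16811464  0.05      ]
deck 293552.0 ((383.28594970703125, 417.2612609863281), (621.0703125, 561.1776733398438), 83.82319641113281)
[[0.6014, 0.3301], [0.6167, 0.1282], [0.3935, 0.109], [0.3781, 0.3091]]
deck 10883.0 ((349.7500305175781, 300.25006103515625), (117.37972259521484, 118.08683013916016), 45.0)
[[0.5404, 0.2604], [0.5697, 0.2298], [0.5387, 0.2004], [0.5095, 0.231]]
bright 8526.5 ((350.0, 300.5), (105.0, 104.0), 90.0)
0.07 [[0.5591, 0.2487], [0.5579, 0.2112], [0.5199, 0.2119], [0.5211, 0.2493], [0.5395, 0.2303]]
0.082 [[0.5573, 0.2457], [0.5561, 0.2085], [0.5185, 0.2092], [0.5197, 0.2463], [0.5379, 0.2274]]
bright 7155.0 ((122.98932647705078, 350.5606689453125), (228.82388305664062, 42.77503967285156), 83.61583709716797)
0.07 [[0.5647, 0.324], [0.5659, 0.3087], [0.4835, 0.3007], [0.4822, 0.316], [0.524, 0.3123]]
0.082 [[0.5629, 0.3205], [0.5641, 0.3052], [0.4823, 0.2973], [0.4811, 0.3125], [0.5225, 0.3089]]
bright 12159.0 ((310.7844543457031, 189.14125061035156), (43.30242156982422, 361.19647216796875), 82.72126007080078)
0.07 [[0.5819, 0.3094], [0.5943, 0.1798], [0.5786, 0.1781], [0.5662, 0.3076], [0.5802, 0.2437]]
0.082 [[0.58, 0.3059], [0.5923, 0.1774], [0.5767, 0.1757], [0.5644, 0.3042], [0.5783, 0.2408]]
```

View pics/knob_s.png

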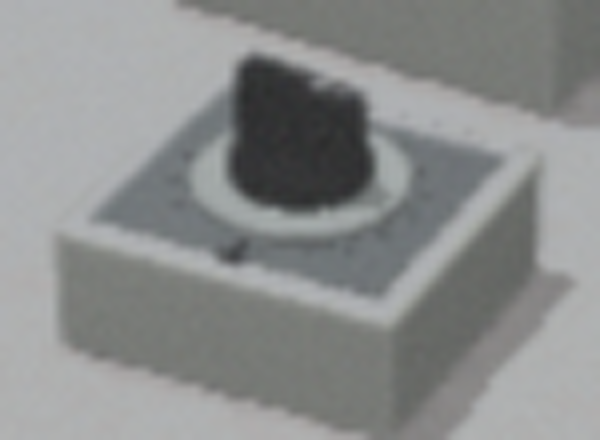

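View pics/carr_s.png

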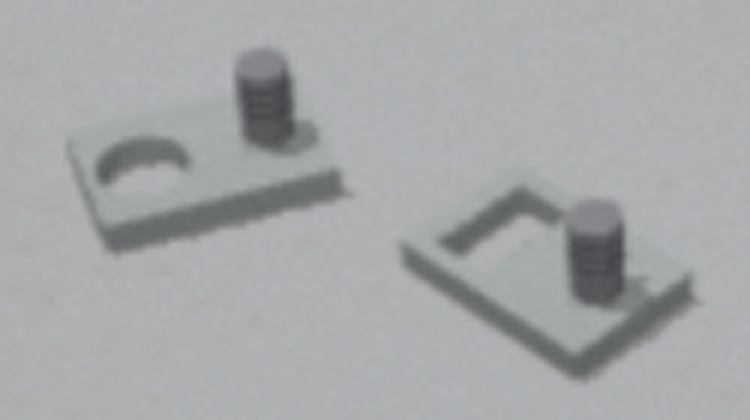

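View pics/stage_s.png

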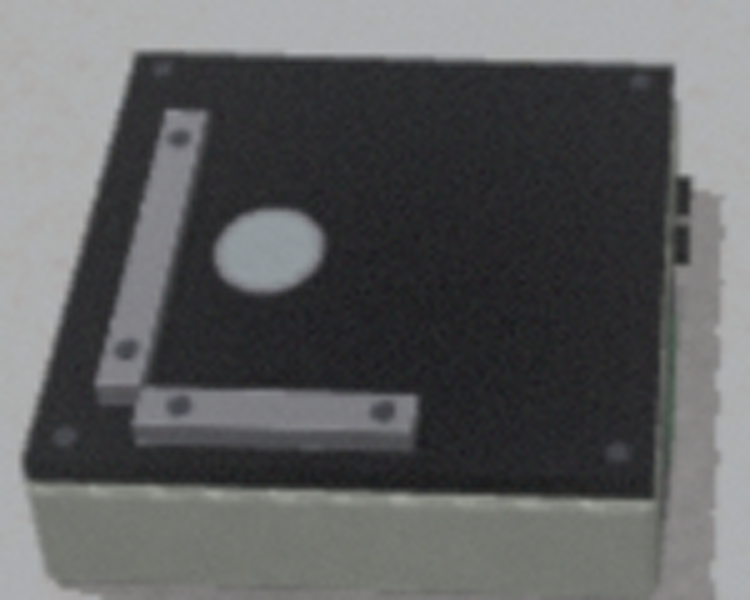

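Run:
```python
from h import *
t=camera("top"); s=camera("side")
def up(c,u0,v0,w,h,S,name,lo,hi):
    im=c["color"][v0:v0+h,u0:u0+w,::-1].astype(float)
    im=np.clip((im-lo)/(hi-lo)*255,0,255).astype(np.uint8)
    cv2.imwrite("pics/"+name,cv2.resize(im,None,fx=S,fy=S,interpolation=cv2.INTER_CUBIC))
up(t,385,195,35,40,15,"k2.png",10,120)
up(t,285,148,45,45,13,"c2.png",60,190)
up(s,205,258,60,42,13,"c2s.png",60,200)
k=np.array([.4839,-.3561])
p=proj(t,[*k,.094]); print("axis top px",p,(p-[385,195]+.5)*15)
for c,n in((t,"t"),(s,"s")):
  print(n,proj(c,[*k,.05]))
print("side window",proj(s,[.5395,.2303,.07]))
```

```text
axis top px [404.29262328 214.02417505] [296.88934925 292.86262574]
t [402.16655061 215.56188566]
s [311.80209057 213.21797037]
side window [237.84497903 370.13705575]
```

View pics/k2.png

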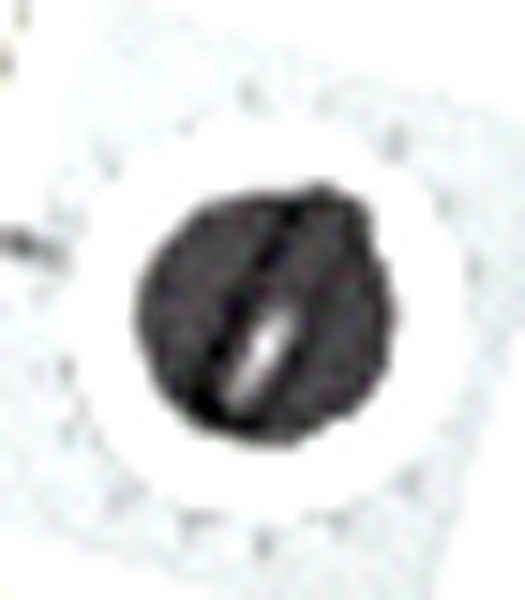

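View pics/c2.png

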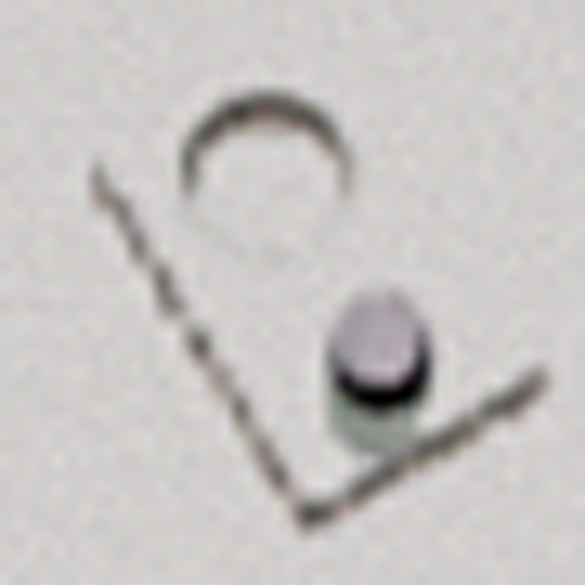

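View pics/c2s.png

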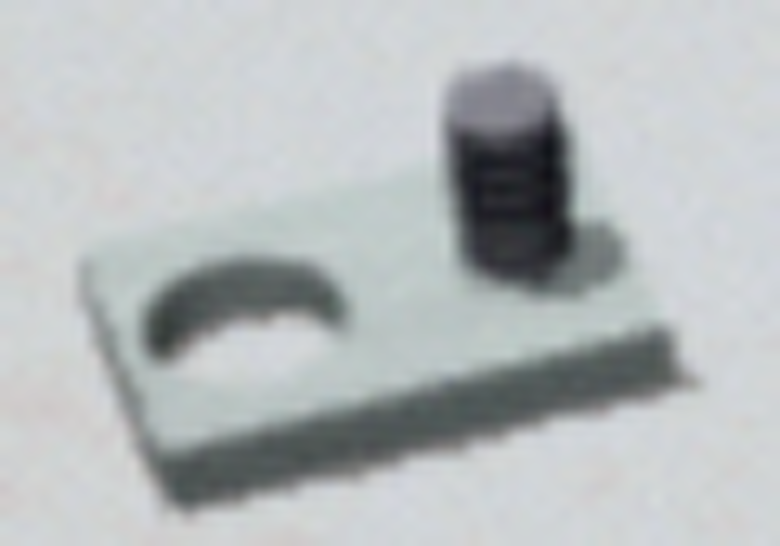

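Run:
```python
from h import *
t=camera("top"); s=camera("side")
def f(p,S,u0,v0): return (np.array(p,float)+.5)/S-.5+np.array([u0,v0])
def T(p): return f(p,13,285,148)
def Sd(p): return f(p,13,205,258)
def tri(a,b):
    A=[];B=[]
    for c,uv in((t,a),(s,b)):
        d=rot(c["attitude"]).as_matrix()@np.linalg.inv(c["mtx"])@np.array([*uv,1.]); d/=np.linalg.norm(d)
        P=np.eye(3)-np.outer(d,d); A.append(P);B.append(P@c["origin"])
    x=np.linalg.lstsq(np.vstack(A),np.hstack(B),rcond=None)[0]; return x.round(4)
r=lambda x:np.round(x,4)
print("post tri",tri(T((380,338)),Sd((505,98))),"top@.05",r(onplane(t,T((380,338)),.05)),"side@.05",r(onplane(s,Sd((505,98)),.05)))
print("open top",r(onplane(t,T((267,172)),.014)),"side",r(onplane(s,Sd((247,318)),.014)))
a,b=onplane(t,T((97,170)),.007),onplane(t,T((308,520)),.007); d=b-a; print("edge",np.degrees(np.arctan2(d[1],d[0])),np.linalg.norm(d))
a,b=onplane(t,T((308,520)),.007),onplane(t,T((548,375)),.007); d=b-a; print("edge2",np.degrees(np.arctan2(d[1],d[0])),np.linalg.norm(d))
for nm,p,z in(("c1",(88,258),.014),("c2",(170,465),.014),("c3",(668,332),.014)): print(nm,r(onplane(s,Sd(p),z)))
K=lambda p:f(p,8,365,180)
for nm,p in(("T",(172,250)),("Ttip",(190,256)),("Tfoot",(165,246)),("dial",(300.8,288))): print(nm,r(onplane(t,K(p),.05)))
Kx=lambda p:f(p,15,385,195)
for a,b in(((335,195),(225,415)),((285,330),(232,405)),((290,210),(200,380))):
    a=onplane(t,Kx(a),.094);b=onplane(t,Kx(b),.094);d=b-a;print("ptr",r(a),r(b),np.degrees(np.arctan2(d[1],d[0])))
W=f((262,225),6,155,165); 
print("win",r(onplane(t,W,.07)),r(onplane(s,f((270,251),5,185,320),.07)))
# fence top edges in side (z=.082): long inner (208,115)-(148,385); short inner (140,390)-(418,397)
for p in((208,115),(148,385),(140,390),(418,397)): print(r(onplane(s,f(p,5,185,320),.082)))
print("dial side",r(onplane(s,f((300,182),8,275,190),.05)), "T side",r(onplane(s,f((235,250),8,275,190),.05)))
```

```text
post tri [ 0.6142 -0.1038  0.0508] top@.05 [ 0.6151 -0.1037  0.05  ] side@.05 [ 0.6139 -0.1048  0.05  ]
open top [ 0.6608 -0.0781  0.014 ] side [ 0.6592 -0.079   0.014 ]
edge -150.81759260917295 0.09498833076904366
edge2 -60.49849323703936 0.06463391237287168
c1 [ 0.6934 -0.0922  0.014 ]
c2 [ 0.6617 -0.037   0.014 ]
c3 [ 0.5813 -0.085   0.014 ]
T [ 0.4992 -0.31    0.05  ]
Ttip [ 0.4968 -0.3165  0.05  ]
Tfoot [ 0.5007 -0.3076  0.05  ]
dial [ 0.4839 -0.3561  0.05  ]
ptr [ 0.502  -0.3641  0.094 ] [ 0.4612 -0.3418  0.094 ] 151.3783379785287
ptr [ 0.4769 -0.3537  0.094 ] [ 0.4631 -0.3432  0.094 ] 142.77199074880676
ptr [ 0.4995 -0.3555  0.094 ] [ 0.468  -0.3374  0.094 ] 150.0706539246746
win [0.5396 0.2305 0.07  ] [0.5383 0.2293 0.07  ]
[0.5751 0.1766 0.082 ]
[0.5614 0.3031 0.082 ]
[0.5636 0.3055 0.082 ]
[0.4681 0.2961 0.082 ]
dial side [ 0.4838 -0.3608  0.05  ] T side [ 0.4996 -0.3155  0.05  ]
```

Both views agree to about 2–4 mm:

| Item | Measured position | Angle |
|---|---|---|
| Carrier post | (.6145, -.104) | carrier yaw -151° |
| Knob axis | (.484, -.357) | pointer 150.5°, T 71° |
| Fence corner | (.564, .305) | stage yaw 5.4° |

The knob therefore needs about 79° clockwise. First I'll move above it.

```bash
cat > plan.py <<'E'
# plan.py x y z psi_deg : shift/turn in tool axes from measured pose
import sys
from h import *
s=sense(); x=np.array(list(map(float,sys.argv[1:4]))); psi=float(sys.argv[4])
Rt=rot(s["ee_rot"]); Rg=R.from_euler("z",psi,degrees=True)*R.from_euler("x",180,degrees=True)
ax=Rt.as_matrix()[:,0]
print("t",round(s["clock"],2),"pos",s["position"].round(4),"psi",np.degrees(np.arctan2(ax[1],ax[0])).round(2),"F",np.round(s["contact_force"],1),"gap",round(s["finger_gap"],3),"j",np.round(s["joints"],2))
print("translation",(Rt.inv().apply(x-s["position"])).round(4),"turn",(Rt.inv()*Rg).as_rotvec().round(4))
E
python3 plan.py .483 -.357 .16 150.5
```

```text
t 0.45 pos [ 0.1888 -0.5958  0.2499] psi 17.58 F [ 0.   0.1 -0.7] gap 0.998 j [-1.38  0.22  1.61 -0.    1.31 -0.11]
translation [ 0.3526 -0.1388  0.0899] turn [-1.0000e-04 -2.0000e-04 -2.3199e+00]
```

```bash
python3 -m creep '[{"jaw":0.0854,"translation":[0.0,-0.03,0],"turn":[0,0,-0.15]},{"jaw":0.0854,"translation":[0.05,-0.05,0],"turn":[0,0,-0.3]},{"jaw":0.0854,"translation":[0.09,-0.07,0],"turn":[0,0,-0.45]},{"jaw":0.0854,"translation":[0.13,-0.09,0],"turn":[0,0,-0.6]},{"jaw":0.0854,"translation":[0.17,-0.11,0],"turn":[0,0,-0.75]}]'; python3 plan.py .483 -.357 .16 150.5
```

```text
clock: 0.95
position: [0.3186, -0.4383, 0.2502]
ee_rot: [0.0, 0.862, 0.507, 0.0]
contact_force: [0.3, 0.1, -0.1]
finger_gap: 1.0
t 0.95 pos [ 0.3186 -0.4383  0.2502] psi 60.87 F [ 0.3  0.1 -0.1] gap 1.0 j [-1.07  0.04  1.81  0.    1.29 -0.56]
translation [0.1511 0.104  0.0903] turn [ 3.0000e-04  7.0000e-04 -1.5643e+00]
```

```bash
python3 -m creep '[{"jaw":0.0854,"translation":[0.03,0.02,0],"turn":[0,0,-0.15]},{"jaw":0.0854,"translation":[0.06,0.04,0],"turn":[0,0,-0.3]},{"jaw":0.0854,"translation":[0.09,0.06,0],"turn":[0,0,-0.45]},{"jaw":0.0854,"translation":[0.12,0.08,0],"turn":[0,0,-0.6]},{"jaw":0.0854,"translation":[0.1511,0.104,0],"turn":[0,0,-0.75]}]'; python3 plan.py .483 -.357 .16 150.5
python3 -m creep '[{"jaw":0.07,"translation":[0,0,0.01],"turn":[0,0,-0.15]},{"jaw":0.07,"translation":[0,0,0.02],"turn":[0,0,-0.3]},{"jaw":0.07,"translation":[0,0,0.03],"turn":[0,0,-0.45]},{"jaw":0.07,"translation":[0,0,0.04],"turn":[0,0,-0.6]},{"jaw":0.07,"translation":[0,0,0.05],"turn":[0,0,-0.75]}]'; python3 plan.py .483 -.357 .16 150.5
```

```text
clock: 1.45
position: [0.4835, -0.3583, 0.2502]
ee_rot: [0.0, 0.617, 0.787, -0.0]
contact_force: [-0.3, -0.8, 0.6]
finger_gap: 1.001
t 1.45 pos [ 0.4835 -0.3583  0.2502] psi 103.87 F [-0.3 -0.8  0.6] gap 1.001 j [-0.75  0.17  1.67 -0.    1.3  -1.  ]
translation [ 0.0014 -0.0002  0.0902] turn [-2.000e-04  4.000e-04 -8.138e-01]
clock: 1.95
position: [0.4826, -0.3591, 0.1997]
ee_rot: [0.0, 0.285, 0.958, -0.0]
contact_force: [-0.6, -0.7, 1.2]
finger_gap: 0.821
t 1.95 pos [ 0.4826 -0.3591  0.1997] psi 146.86 F [-0.6 -0.7  1.2] gap 0.821 j [-0.76  0.21  1.71 -0.    1.21 -1.75]
translation [0.0008 0.002  0.0397] turn [-0.0001  0.0002 -0.0635]
```

```bash
python3 -m creep '[{"jaw":0.06,"translation":[0.001,0.001,0.03],"turn":[0,0,-0.0635]},{"jaw":0.06,"translation":[0.001,0.001,0.06],"turn":[0,0,-0.0635]},{"jaw":0.06,"translation":[0.001,0.001,0.085],"turn":[0,0,-0.0635]},{"jaw":0.06,"translation":[0.001,0.001,0.1],"turn":[0,0,-0.0635]},{"jaw":0.06,"translation":[0.001,0.001,0.111],"turn":[0,0,-0.0635]}]'; python3 plan.py .483 -.357 .087 150.5
python3 - <<'E'
from h import *
for n in("top","side"):
    c=camera(n); cv2.imwrite(f"pics/{n}1.png",c["color"][:,:,::-1])
    u,v=(355,170) if n=="top" else (270,150)
    crop(c,u,v,110,100,6,f"g1_{n}.png")
E
```

```text
clock: 2.45
position: [0.4818, -0.3575, 0.0877]
ee_rot: [-0.001, 0.258, 0.966, 0.0]
contact_force: [-0.1, -0.1, 0.6]
finger_gap: 0.702
t 2.45 pos [ 0.4818 -0.3575  0.0877] psi 150.13 F [-0.1 -0.1  0.6] gap 0.702 j [-0.76  0.35  1.78  0.    1.01 -1.8 ]
translation [-0.0008  0.001   0.0007] turn [ 0.0003 -0.0013 -0.0065]
```

View pics/g1_side.png

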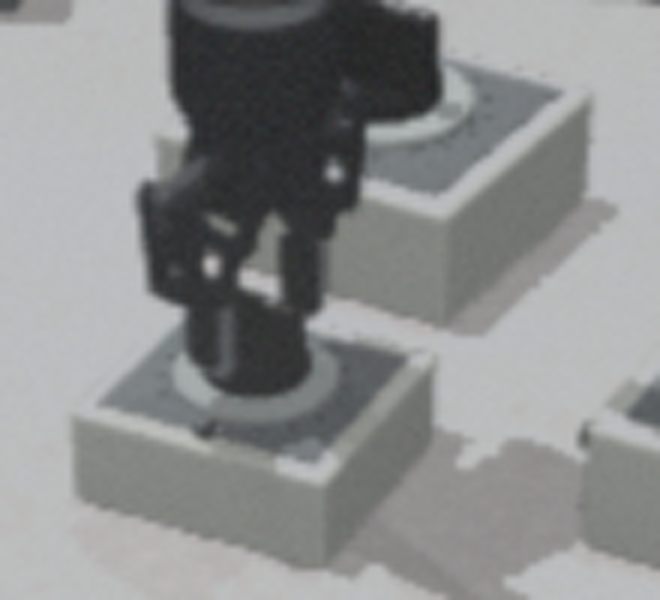

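View pics/top1.png

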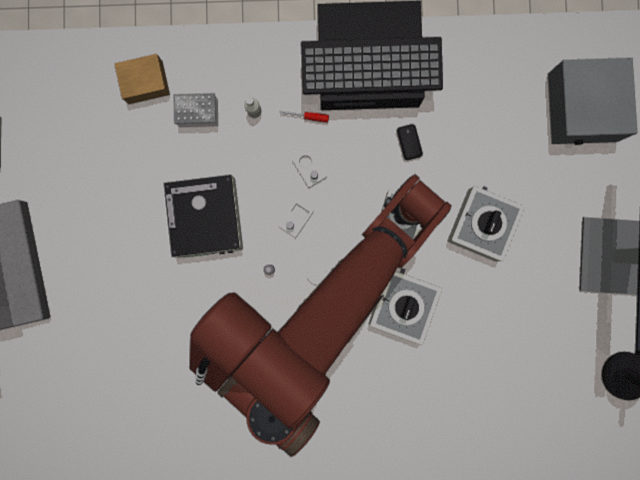

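The side view shows the fingers straddling the bar at side crop (210–310, 190–310), with the tips just above the disc. Closing.

```bash
python3 -m creep '[{"jaw":0.03,"translation":[-0.001,0.001,0],"turn":[0,0,0]},{"jaw":0.0,"translation":[-0.001,0.001,0],"turn":[0,0,0]},{"jaw":0.0,"translation":[-0.001,0.001,0],"turn":[0,0,0]},{"jaw":0.0,"translation":[-0.001,0.001,0],"turn":[0,0,0]},{"jaw":0.0,"translation":[-0.001,0.001,0],"turn":[0,0,0]}]' 40; python3 plan.py .483 -.357 .087 71.3
```

```text
clock: 3.05
position: [0.4842, -0.3586, 0.0906]
ee_rot: [0.001, 0.258, 0.966, -0.001]
contact_force: [-1.4, -2.4, 5.8]
finger_gap: 0.156
t 3.05 pos [ 0.4842 -0.3586  0.0906] psi 150.14 F [-1.4 -2.4  5.8] gap 0.156 j [-0.75  0.35  1.78 -0.    1.02 -1.8 ]
translation [0.0018 0.0008 0.0036] turn [7.0000e-04 3.1000e-03 1.3761e+00]
```

```bash
python3 -m creep '[{"jaw":0.0,"translation":[0,0,0],"turn":[0,0,0.12]},{"jaw":0.0,"translation":[0,0,0],"turn":[0,0,0.24]},{"jaw":0.0,"translation":[0,0,0],"turn":[0,0,0.36]},{"jaw":0.0,"translation":[0,0,0],"turn":[0,0,0.48]},{"jaw":0.0,"translation":[0,0,0],"turn":[0,0,0.6]}]' 40; python3 plan.py .483 -.357 .087 71.3;  python3 -m creep '[{"jaw":0.0,"translation":[0,0,0],"turn":[0,0,0.12]},{"jaw":0.0,"translation":[0,0,0],"turn":[0,0,0.24]},{"jaw":0.0,"translation":[0,0,0],"turn":[0,0,0.36]},{"jaw":0.0,"translation":[0,0,0],"turn":[0,0,0.48]},{"jaw":0.0,"translation":[0,0,0],"turn":[0,0,0.6]}]' 40;python3 plan.py .483 -.357 .087 71.3
```

```text
clock: 3.55
position: [0.4836, -0.3591, 0.0906]
ee_rot: [0.001, 0.534, 0.846, -0.001]
contact_force: [-3.0, -2.3, 5.3]
finger_gap: 0.152
t 3.55 pos [ 0.4836 -0.3591  0.0906] psi 115.5 F [-3.  -2.3  5.3] gap 0.152 j [-0.75  0.35  1.77 -0.    1.02 -1.2 ]
translation [0.0022 0.0003 0.0036] turn [2.000e-04 3.500e-03 7.715e-01]
clock: 4.05
position: [0.4829, -0.3593, 0.0906]
ee_rot: [0.001, 0.76, 0.65, -0.002]
contact_force: [-5.4, -3.3, 6.8]
finger_gap: 0.149
t 4.05 pos [ 0.4829 -0.3593  0.0906] psi 81.14 F [-5.4 -3.3  6.8] gap 0.149 j [-0.75  0.35  1.78 -0.    1.02 -0.6 ]
translation [ 0.0023 -0.0002  0.0036] turn [-0.0006  0.0036  0.1718]
```

```bash
python3 -m creep '[{"jaw":0.0,"translation":[0,0,0],"turn":[0,0,0.09]},{"jaw":0.0,"translation":[0,0,0],"turn":[0,0,0.17]},{"jaw":0.0,"translation":[0,0,0],"turn":[0,0,0.17]},{"jaw":0.04,"translation":[0,0,0],"turn":[0,0,0.17]},{"jaw":0.06,"translation":[0,0,0],"turn":[0,0,0.17]}]' 40; python3 plan.py .483 -.357 .087 71.3;  python3 -m creep '[{"jaw":0.06,"translation":[0,0,-0.0],"turn":[0,0,0]},{"jaw":0.06,"translation":[0,0,-0.02],"turn":[0,0,0]},{"jaw":0.06,"translation":[0,0,-0.05],"turn":[0,0,0]},{"jaw":0.06,"translation":[0,0,-0.09],"turn":[0,0,0]},{"jaw":0.06,"translation":[0.0,0,-0.13],"turn":[0,0,0]}]';python3 plan.py .6145 -.1042 .15 122
python3 - <<'E'
from h import *
c=camera("side"); crop(c,275,190,75,55,8,"knob_s2.png"); cv2.imwrite("pics/side2.png",c["color"][:,:,::-1])
E
```

```text
clock: 4.55
position: [0.4835, -0.357, 0.0888]
ee_rot: [-0.0, 0.811, 0.585, 0.0]
contact_force: [-0.8, -0.2, 0.1]
finger_gap: 0.486
t 4.55 pos [ 0.4835 -0.357   0.0888] psi 71.61 F [-0.8 -0.2  0.1] gap 0.486 j [-0.75  0.35  1.78  0.    1.01 -0.43]
translation [-0.0002 -0.0005  0.0018] turn [ 0.     -0.0009  0.0055]
clock: 5.05
position: [0.4832, -0.3565, 0.2191]
ee_rot: [-0.001, 0.811, 0.585, 0.0]
contact_force: [-0.1, -1.3, 0.6]
finger_gap: 0.7
t 5.05 pos [ 0.4832 -0.3565  0.2191] psi 71.66 F [-0.1 -1.3  0.6] gap 0.7 j [-0.75  0.19  1.7   0.    1.25 -0.43]
translation [0.2807 0.0454 0.0694] turn [-0.0012 -0.0022 -0.8786]
```

View pics/knob_s2.png

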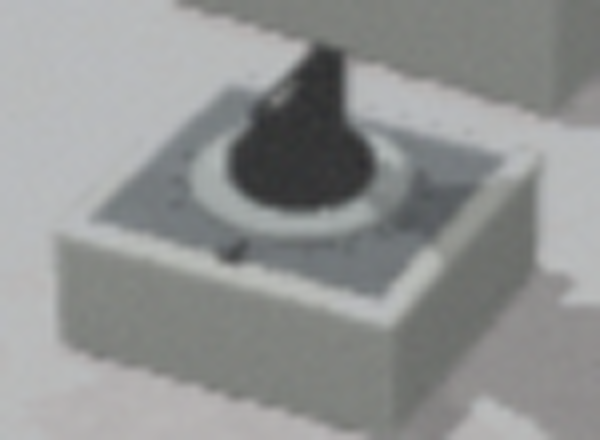

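The pointer now heads towards the T at crop (235,250). I'll move above the carrier so the top view clears, then check before touching the carrier.

```bash
python3 -m creep '[{"jaw":0.06,"translation":[0.045,0.007,0],"turn":[0,0,-0.14]},{"jaw":0.06,"translation":[0.09,0.015,0],"turn":[0,0,-0.28]},{"jaw":0.06,"translation":[0.135,0.022,0],"turn":[0,0,-0.42]},{"jaw":0.06,"translation":[0.18,0.03,0],"turn":[0,0,-0.56]},{"jaw":0.06,"translation":[0.225,0.037,0],"turn":[0,0,-0.7]}]'
python3 plan.py .6145 -.1042 .15 122
python3 - <<'E'
from h import *
c=camera("top"); crop(c,385,195,35,40,15,"k3.png"); cv2.imwrite("pics/top3.png",c["color"][:,:,::-1]); crop(c,365,180,80,75,8,"k3b.png")
E
```

```text
clock: 5.6
position: [0.5902, -0.1534, 0.2185]
ee_rot: [-0.0, 0.559, 0.829, 0.0]
contact_force: [0.5, -0.4, 0.3]
finger_gap: 0.704
t 5.6 pos [ 0.5902 -0.1534  0.2185] psi 112.08 F [ 0.5 -0.4  0.3] gap 0.704 j [-0.37  0.21  1.68  0.    1.25 -0.76]
translation [0.0365 0.041  0.0685] turn [ 0.0002 -0.0004 -0.1732]
```

View pics/k3b.png

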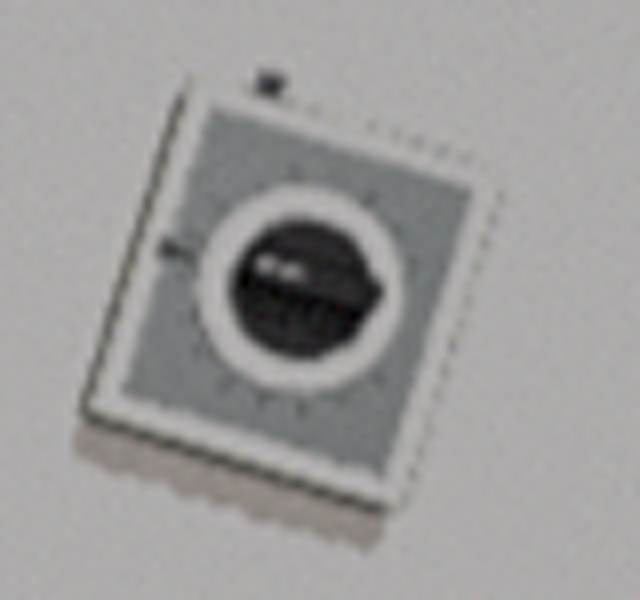

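View pics/k3.png

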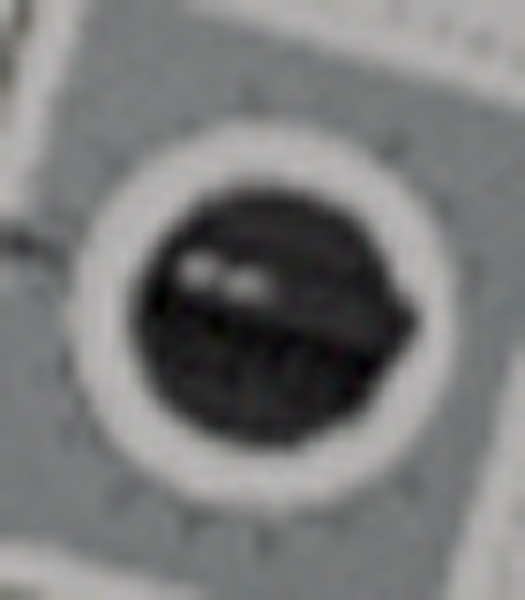

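Run:
```python
from h import *
im=cv2.imread("pics/top3.png"); c=camera("top"); S=8;u0,v0=365,180
k=cv2.resize(cv2.GaussianBlur(im,(0,0),.6)[v0:v0+75,u0:u0+80],None,fx=S,fy=S,interpolation=cv2.INTER_CUBIC)
hsv=cv2.cvtColor(k,cv2.COLOR_BGR2HSV);g=cv2.cvtColor(k,cv2.COLOR_BGR2GRAY)
for lo,hi in((85,140),(90,135),(80,145)):
    m=((g>lo)&(g<hi)).astype(np.uint8)
    cs,_=cv2.findContours(m,cv2.RETR_EXTERNAL,cv2.CHAIN_APPROX_NONE)
    q=max(cs,key=cv2.contourArea)
    r=cv2.minAreaRect(q); P=[onplane(c,(p+.5)/S-.5+np.array([u0,v0]),.05) for p in cv2.boxPoints(r)]
    print(r,[ (np.degrees(np.arctan2(*(P[i+1]-P[i])[1::-1])).round(1),np.linalg.norm(P[i+1]-P[i]).round(4)) for i in range(3)])
```

```text
((291.91314697265625, 290.3846130371094), (286.5568542480469, 301.4734191894531), 17.723236083984375) [(np.float64(-19.8), np.float64(0.1099)), (np.float64(-109.7), np.float64(0.1037)), (np.float64(160.0), np.float64(0.1097))]
((291.7791748046875, 290.26898193359375), (284.3295593261719, 297.6370544433594), 17.771320343017578) [(np.float64(-19.8), np.float64(0.1085)), (np.float64(-109.8), np.float64(0.1029)), (np.float64(160.0), np.float64(0.1083))]
((292.1360168457031, 290.56927490234375), (288.3834533691406, 304.4438171386719), 17.52556800842285) [(np.float64(-19.6), np.float64(0.111)), (np.float64(-109.5), np.float64(0.1043)), (np.float64(160.2), np.float64(0.1108))]
```

Box axis 70.3°, T bearing 71±0.7° and gripped bar 71.6°, so the knob is on the mark within about 1°. Next is the carrier.

```bash
python3 -m creep '[{"jaw":0.06,"translation":[0.012,0.013,0.01],"turn":[0,0,-0.1]},{"jaw":0.06,"translation":[0.024,0.027,0.02],"turn":[0,0,-0.17]},{"jaw":0.06,"translation":[0.0365,0.041,0.04],"turn":[0,0,-0.173]},{"jaw":0.06,"translation":[0.0365,0.041,0.08],"turn":[0,0,-0.173]},{"jaw":0.06,"translation":[0.0365,0.041,0.11],"turn":[0,0,-0.173]}]'
python3 plan.py .6145 -.1042 .038 122
python3 - <<'E'
from h import *
c=camera("side"); crop(c,195,200,110,110,5,"g4.png")
E
```

```text
clock: 6.2
position: [0.6136, -0.106, 0.107]
ee_rot: [-0.0, 0.487, 0.873, -0.0]
contact_force: [-0.6, 0.2, -0.2]
finger_gap: 0.704
t 6.2 pos [ 0.6136 -0.106   0.107 ] psi 121.66 F [-0.6  0.2 -0.2] gap 0.704 j [-0.28  0.37  1.72 -0.    1.06 -0.84]
translation [0.001  0.0018 0.069 ] turn [-0.0007 -0.0007 -0.006 ]
```

View pics/g4.png

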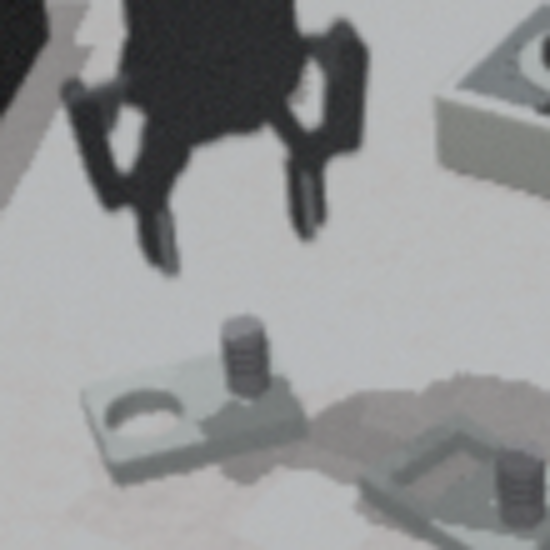

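The fingers at crop (160,260) and (308,225) straddle the post at (245,345). Descending and gripping.

```bash
python3 -m creep '[{"jaw":0.06,"translation":[0.001,0.001,0.03],"turn":[0,0,0]},{"jaw":0.06,"translation":[0.001,0.001,0.05],"turn":[0,0,0]},{"jaw":0.06,"translation":[0.001,0.001,0.06],"turn":[0,0,0]},{"jaw":0.06,"translation":[0.001,0.001,0.067],"turn":[0,0,0]},{"jaw":0.04,"translation":[0.001,0.001,0.067],"turn":[0,0,0]}]'
python3 plan.py .6145 -.1042 .038 122
python3 -m creep '[{"jaw":0.02,"translation":[0,0,0],"turn":[0,0,0]},{"jaw":0.0,"translation":[0,0,0],"turn":[0,0,0]},{"jaw":0.0,"translation":[0,0,0],"turn":[0,0,0]},{"jaw":0.0,"translation":[0,0,0],"turn":[0,0,0]},{"jaw":0.0,"translation":[0,0,0],"turn":[0,0,0]}]' 70
python3 plan.py .6145 -.1042 .038 122
```

```text
clock: 6.75
position: [0.6142, -0.1053, 0.0418]
ee_rot: [-0.0, 0.488, 0.873, -0.0]
contact_force: [0.0, -0.2, -0.3]
finger_gap: 0.546
t 6.75 pos [ 0.6142 -0.1053  0.0418] psi 121.63 F [ 0.  -0.2 -0.3] gap 0.546 j [-0.28  0.46  1.73 -0.    0.95 -0.83]
translation [0.0008 0.0008 0.0038] turn [-0.0005 -0.0005 -0.0065]
clock: 7.25
position: [0.6157, -0.1055, 0.0438]
ee_rot: [0.001, 0.487, 0.873, 0.0]
contact_force: [-0.6, -0.7, 5.9]
finger_gap: 0.233
t 7.25 pos [ 0.6157 -0.1055  0.0438] psi 121.66 F [-0.6 -0.7  5.9] gap 0.233 j [-0.28  0.46  1.73 -0.    0.95 -0.83]
translation [ 0.0017 -0.0004  0.0058] turn [ 0.0018  0.0022 -0.006 ]
```

```bash
python3 -m creep '[{"jaw":0.0,"translation":[0,0,-0.02],"turn":[0,0,0]},{"jaw":0.0,"translation":[0,0,-0.05],"turn":[0,0,0]},{"jaw":0.0,"translation":[0,0,-0.09],"turn":[0,0,0]},{"jaw":0.0,"translation":[0,0,-0.13],"turn":[0,0,0]},{"jaw":0.0,"translation":[0,0,-0.16],"turn":[0,0,0]}]'
python3 plan.py .5232 .269 .2 7.9
python3 - <<'E'
from h import *
c=camera("side"); cv2.imwrite("pics/side5.png",c["color"][:,:,::-1])
E
```

```text
clock: 7.75
position: [0.6145, -0.105, 0.2037]
ee_rot: [0.0, 0.487, 0.873, 0.0]
contact_force: [0.2, -0.1, -2.0]
finger_gap: 0.235
t 7.75 pos [ 0.6145 -0.105   0.2037] psi 121.66 F [ 0.2 -0.1 -2. ] gap 0.235 j [-0.28  0.25  1.66  0.    1.23 -0.83]
translation [0.3662 0.1186 0.0035] turn [ 1.1000e-03 -3.0000e-04  1.9855e+00]
```

View pics/side5.png

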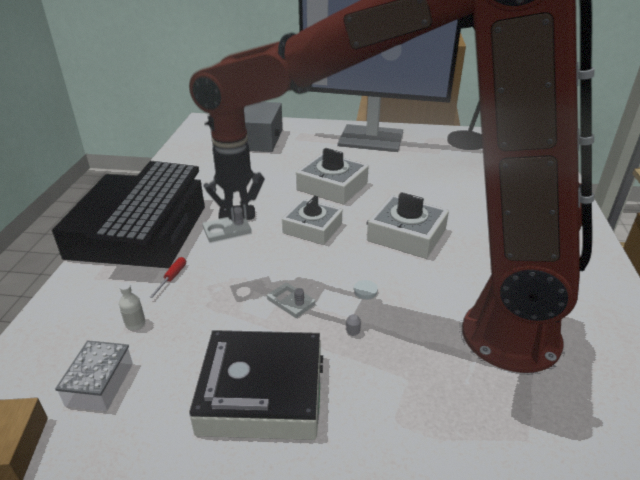

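The carrier is held level at (228,228), and the other one hasn't moved at (292,300). Carrying it over to the stage.

```bash
python3 -m creep '[{"jaw":0.0,"translation":[0.02,0.005,0],"turn":[0,0,0.1]},{"jaw":0.0,"translation":[0.05,0.015,0],"turn":[0,0,0.24]},{"jaw":0.0,"translation":[0.08,0.025,0],"turn":[0,0,0.38]},{"jaw":0.0,"translation":[0.11,0.035,0],"turn":[0,0,0.52]},{"jaw":0.0,"translation":[0.14,0.045,0],"turn":[0,0,0.66]}]'
python3 plan.py .5232 .269 .2 7.9
```

```text
clock: 8.3
position: [0.5776, 0.039, 0.2]
ee_rot: [-0.001, 0.746, 0.666, -0.001]
contact_force: [0.2, 0.4, -2.5]
finger_gap: 0.232
t 8.3 pos [0.5776 0.039  0.2   ] psi 83.49 F [ 0.2  0.4 -2.5] gap 0.232 j [-0.05  0.17  1.77  0.    1.21  0.06]
translation [ 2.224e-01 -8.010e-02  2.000e-04] turn [-0.0026  0.0019  1.3193]
```

```bash
python3 -m creep '[{"jaw":0.0,"translation":[0.03,-0.01,0],"turn":[0,0,0.14]},{"jaw":0.0,"translation":[0.06,-0.02,0],"turn":[0,0,0.28]},{"jaw":0.0,"translation":[0.09,-0.03,0],"turn":[0,0,0.42]},{"jaw":0.0,"translation":[0.12,-0.042,0],"turn":[0,0,0.56]},{"jaw":0.0,"translation":[0.15,-0.054,0],"turn":[0,0,0.7]}]'
python3 plan.py .5232 .269 .2 7.9
```

```text
clock: 8.8
position: [0.54, 0.1937, 0.2001]
ee_rot: [-0.0, 0.929, 0.37, -0.001]
contact_force: [-0.0, -0.4, -2.5]
finger_gap: 0.231
t 8.8 pos [0.54   0.1937 0.2001] psi 43.4 F [-0.  -0.4 -2.5] gap 0.231 j [0.22 0.16 1.78 0.   1.21 1.04]
translation [ 0.0395 -0.0663  0.0001] turn [-0.0009  0.0027  0.6195]
```

```bash
python3 -m creep '[{"jaw":0.0,"translation":[0.008,-0.015,0],"turn":[0,0,0.13]},{"jaw":0.0,"translation":[0.016,-0.03,0],"turn":[0,0,0.26]},{"jaw":0.0,"translation":[0.025,-0.045,0],"turn":[0,0,0.39]},{"jaw":0.0,"translation":[0.034,-0.058,0],"turn":[0,0,0.52]},{"jaw":0.0,"translation":[0.0395,-0.066,0],"turn":[0,0,0.62]}]'
python3 -m creep '[{"jaw":0.0,"translation":[0,0,0.02],"turn":[0,0,0]},{"jaw":0.0,"translation":[0,0,0.04],"turn":[0,0,0]},{"jaw":0.0,"translation":[0,0,0.05],"turn":[0,0,0]},{"jaw":0.0,"translation":[0,0,0.057],"turn":[0,0,0]},{"jaw":0.0,"translation":[0,0,0.06],"turn":[0,0,0]}]'
python3 plan.py .5232 .269 .14 7.9
python3 - <<'E'
from h import *
for n,b in(("side",(185,290,150,120)),("top",(150,155,110,110))):
    c=camera(n); crop(c,*b,5,f"p6_{n}.png")
E
```

```text
clock: 9.3
position: [0.5231, 0.2685, 0.2]
ee_rot: [0.0, 0.998, 0.07, -0.001]
contact_force: [0.4, -0.7, -2.9]
finger_gap: 0.224
clock: 9.8
position: [0.5239, 0.2673, 0.1407]
ee_rot: [0.0, 0.997, 0.071, -0.001]
contact_force: [-0.2, 0.0, -2.7]
finger_gap: 0.236
t 9.8 pos [0.5239 0.2673 0.1407] psi 8.2 F [-0.2  0.  -2.7] gap 0.236 j [0.35 0.26 1.78 0.   1.1  1.78]
translation [-0.0005 -0.0018  0.0007] turn [0.0003 0.0019 0.0052]
```

View pics/p6_side.png

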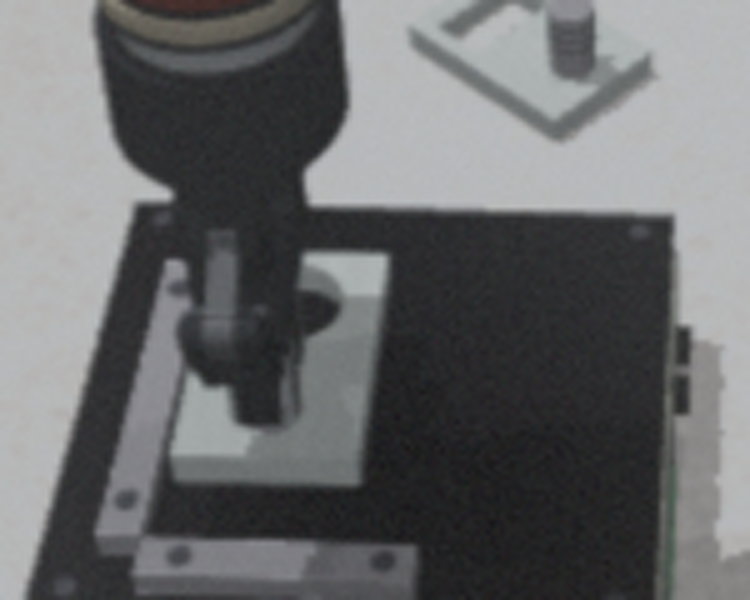

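View pics/p6_top.png

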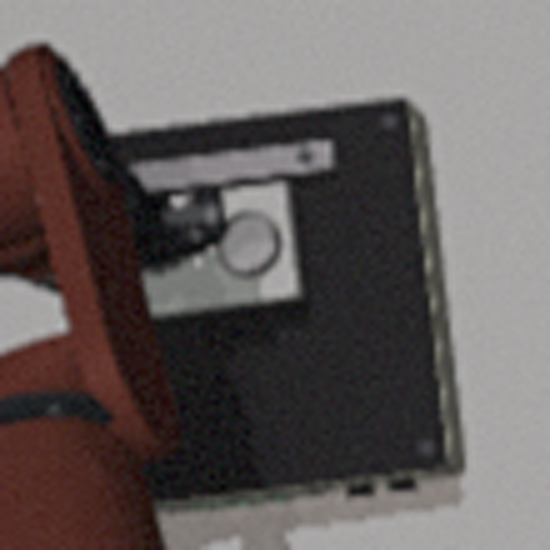

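The carrier is over the deck and parallel to the fences within about 2°, with clear gaps to both: long fence at top crop (240,165), plate end at side crop (270,470). Lowering it.

```bash
python3 -m creep '[{"jaw":0.0,"translation":[0,0,0.01],"turn":[0,0,0]},{"jaw":0.0,"translation":[0,0,0.018],"turn":[0,0,0]},{"jaw":0.0,"translation":[0,0,0.022],"turn":[0,0,0]},{"jaw":0.0,"translation":[0,0,0.024],"turn":[0,0,0]},{"jaw":0.0,"translation":[0,0,0.025],"turn":[0,0,0]}]'
python3 -m creep '[{"jaw":0.0,"translation":[0,0,0.001],"turn":[0,0,0]},{"jaw":0.0,"translation":[0,0,0.0015],"turn":[0,0,0]},{"jaw":0.0,"translation":[0,0,0.002],"turn":[0,0,0]}]'
```

```text
clock: 10.4
position: [0.5244, 0.2676, 0.1166]
ee_rot: [0.0, 0.997, 0.072, -0.0]
contact_force: [0.2, 0.2, -2.6]
finger_gap: 0.229
clock: 10.7
position: [0.5248, 0.2677, 0.1153]
ee_rot: [-0.0, 0.997, 0.072, 0.0]
contact_force: [-0.5, 0.8, -2.4]
finger_gap: 0.234
```

```bash
for i in 1 2; do python3 -m creep '[{"jaw":0.0,"translation":[0,0,0.0005],"turn":[0,0,0]},{"jaw":0.0,"translation":[0,0,0.001],"turn":[0,0,0]},{"jaw":0.0,"translation":[0,0,0.001],"turn":[0,0,0]}]'; done
```

```text
clock: 11.0
position: [0.5246, 0.2676, 0.114]
ee_rot: [-0.0, 0.997, 0.072, -0.0]
contact_force: [0.8, 0.7, -2.4]
finger_gap: 0.233
clock: 11.3
position: [0.5247, 0.2677, 0.1138]
ee_rot: [0.0, 0.997, 0.072, -0.0]
contact_force: [-2.1, -1.3, 2.7]
finger_gap: 0.232
```

```bash
python3 -m creep '[{"jaw":0.0,"translation":[0.002,-0.002,0],"turn":[0,0,0]},{"jaw":0.0,"translation":[0.004,-0.004,0],"turn":[0,0,0]},{"jaw":0.0,"translation":[0.006,-0.006,0],"turn":[0,0,0]},{"jaw":0.0,"translation":[0.0075,-0.0075,0],"turn":[0,0,0]},{"jaw":0.0,"translation":[0.008,-0.009,0],"turn":[0,0,0]}]'; python3 -m creep '[{"jaw":0.0,"translation":[0.001,-0.001,0],"turn":[0,0,0]},{"jaw":0.0,"translation":[0.002,-0.002,0],"turn":[0,0,0]}]'
```

```text
clock: 11.8
position: [0.5323, 0.2776, 0.1138]
ee_rot: [0.0, 0.997, 0.072, 0.001]
contact_force: [-0.8, -4.3, 5.6]
finger_gap: 0.229
clock: 12.0
position: [0.5332, 0.2794, 0.1138]
ee_rot: [0.001, 0.997, 0.072, -0.0]
contact_force: [-3.3, -5.8, 8.7]
finger_gap: 0.232
```

```bash
for i in 1 2 3; do python3 -m creep '[{"jaw":0.0,"translation":[0.0005,-0.001,-0.0003],"turn":[0,0,0]},{"jaw":0.0,"translation":[0.001,-0.0015,-0.0003],"turn":[0,0,0]},{"jaw":0.0,"translation":[0.001,-0.0015,-0.0003],"turn":[0,0,0]}]'|sed -n 2,4p; done
```

```text
position: [0.5333, 0.2799, 0.1138]
ee_rot: [0.002, 0.997, 0.072, -0.001]
contact_force: [-4.5, -7.6, 7.3]
position: [0.5334, 0.2801, 0.1139]
ee_rot: [0.003, 0.997, 0.072, -0.002]
contact_force: [-5.8, -11.0, 9.7]
position: [0.5334, 0.2803, 0.1139]
ee_rot: [0.005, 0.997, 0.072, -0.004]
contact_force: [-7.0, -14.8, 11.2]
```

```bash
python3 plan.py .534 .2821 .1138 5.4
python3 - <<'E'
from h import *
for n,b in(("side",(185,290,150,120)),("top",(150,155,110,110))):
    c=camera(n); crop(c,*b,5,f"p7_{n}.png")
E
```

```text
t 12.9 pos [0.5334 0.2803 0.1139] psi 8.25 F [ -7.  -14.8  11.2] gap 0.234 j [ 0.37  0.32  1.76 -0.01  1.07  1.8 ]
translation [ 0.0008 -0.0017  0.0001] turn [0.0095 0.0078 0.0497]
```

View pics/p7_side.png

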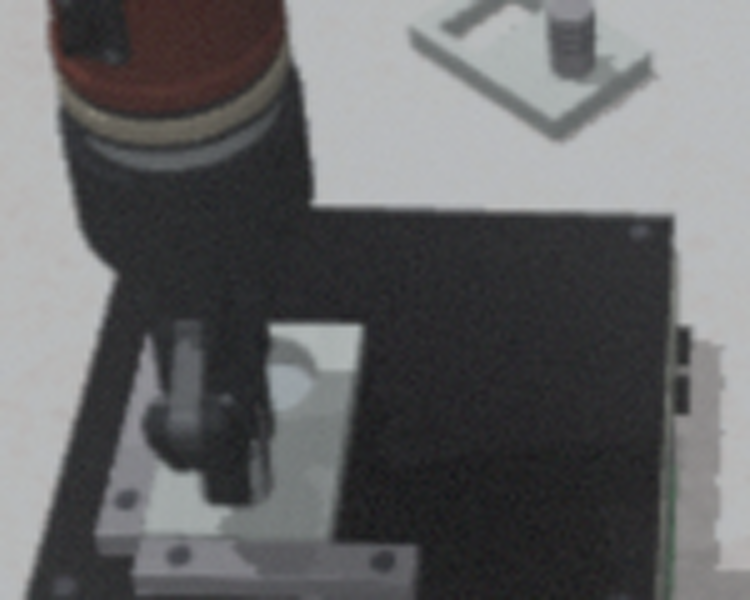

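View pics/p7_top.png

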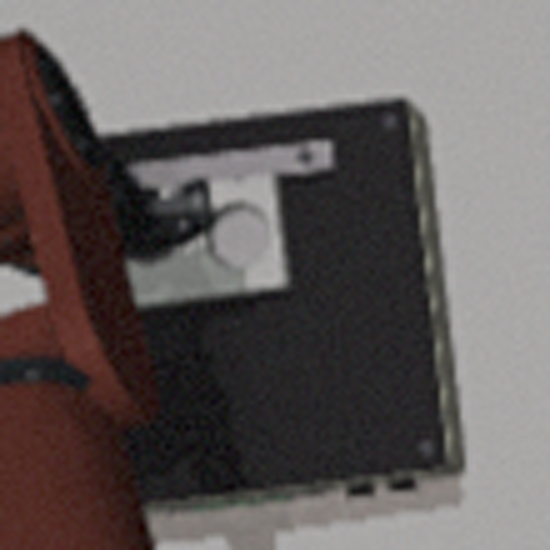

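The carrier has stopped against both fences: side crop shows the plate end at (240,540) on the short fence, and its long side touching at top crop (240,178). The tool has tilted slightly (about 0.7°), so I'll check how flush the plate is.

```bash
cat > yaw.py <<'E'
import sys
from h import *
tag=sys.argv[1]
s=camera("side"); t=camera("top")
def up(c,u0,v0,w,h,S,name,lo,hi):
    im=np.clip((c["color"][v0:v0+h,u0:u0+w,::-1].astype(float)-lo)/(hi-lo)*255,0,255).astype(np.uint8)
    cv2.imwrite("pics/"+name,cv2.resize(im,None,fx=S,fy=S,interpolation=cv2.INTER_CUBIC))
up(s,200,348,75,65,10,f"ys_{tag}.png",20,190); up(t,172,180,50,45,12,f"yt_{tag}.png",20,190)
E
python3 yaw.py a
```

```text
(no output)
```

View pics/ys_a.png

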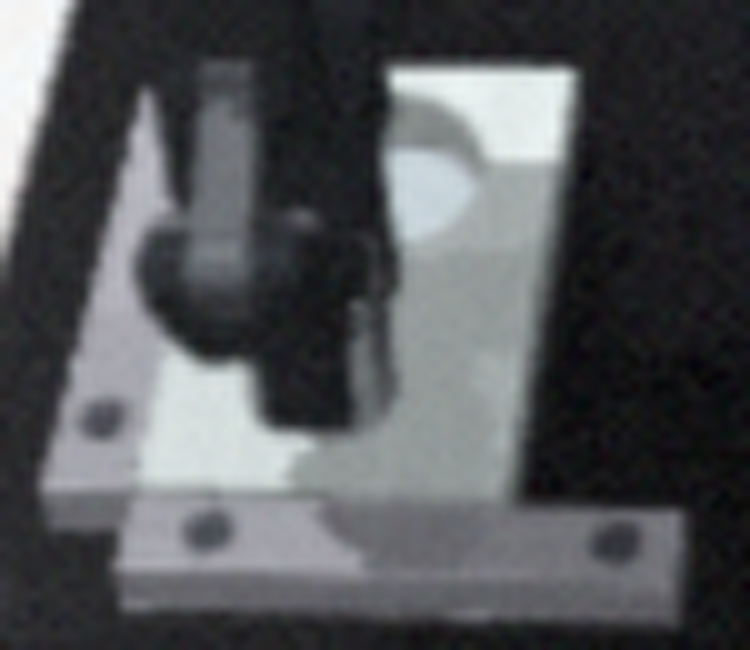

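View pics/yt_a.png

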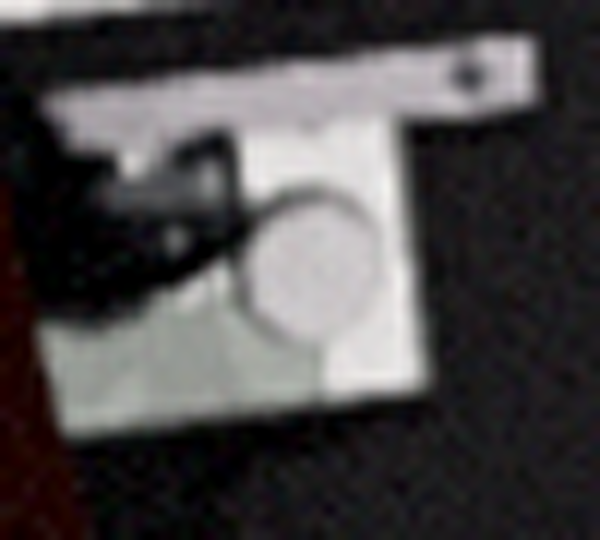

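Run:
```python
from h import *
t=camera("top"); s=camera("side")
T=lambda p:(np.array(p)+.5)/12-.5+[172,180]; S=lambda p:(np.array(p)+.5)/10-.5+[200,348]
def a(n,c,f,p,q,z):
    A=onplane(c,f(p),z);B=onplane(c,f(q),z);d=B-A; print(n,np.degrees(np.arctan2(d[1],d[0])).round(2)%90,np.linalg.norm(d).round(4),A.round(4),B.round(4))
a("top plate long",t,T,(70,437),(428,385),.084)
a("top plate end",t,T,(395,120),(428,385),.084)
a("top fence long outer",t,T,(45,95),(535,40),.082)
a("side plate long",s,S,(578,70),(518,498),.084)
a("side plate far end",s,S,(385,68),(578,70),.084)
a("side short fence in",s,S,(128,495),(685,510),.082)
a("side short fence out",s,S,(118,570),(680,590),.082)
a("side long fence",s,S,(150,90),(42,490),.082)
```

```text
top plate long 6.469999999999999 0.0858 [0.5    0.2874 0.084 ] [0.5096 0.2021 0.084 ]
top plate end 6.02000000000001 0.0639 [0.5732 0.2088 0.084 ] [0.5096 0.2021 0.084 ]
top fence long outer 4.590000000000003 0.1176 [0.5822 0.2927 0.082 ] [0.5916 0.1755 0.082 ]
side plate long 6.709999999999994 0.098 [0.5085 0.2007 0.084 ] [0.4971 0.298  0.084 ]
side plate far end 6.590000000000003 0.0361 [0.5444 0.2048 0.084 ] [0.5085 0.2007 0.084 ]
side short fence in 5.490000000000009 0.0962 [0.5643 0.3045 0.082 ] [0.4686 0.2952 0.082 ]
side short fence out 4.930000000000007 0.0958 [0.5615 0.3198 0.082 ] [0.466  0.3116 0.082 ]
side long fence 4.840000000000003 0.0917 [0.5871 0.214  0.082 ] [0.5793 0.3053 0.082 ]
```

The plate is about 1.2° counter-clockwise of the fences: plate edges 6.0–6.7°, fence edges 4.6–5.5°. I'll turn it back, take out the tilt and push more evenly.

```bash
python3 -m creep '[{"jaw":0.0,"translation":[0,0.0005,-0.0005],"turn":[0.003,0.002,0.01]},{"jaw":0.0,"translation":[0.0005,0.0005,-0.0005],"turn":[0.006,0.004,0.02]},{"jaw":0.0,"translation":[0.001,0.0005,-0.0005],"turn":[0.008,0.006,0.022]},{"jaw":0.0,"translation":[0.001,0.0005,-0.0005],"turn":[0.008,0.006,0.022]}]'; python3 plan.py .534 .2821 .1138 7; python3 -c "
from h import *
s=sense();print(s['wrist_torque'].round(2))"
```

```text
clock: 13.6
position: [0.5334, 0.2801, 0.1138]
ee_rot: [0.001, 0.998, 0.062, -0.002]
contact_force: [-8.4, -13.5, 10.5]
finger_gap: 0.233
t 13.6 pos [0.5334 0.2801 0.1138] psi 7.07 F [ -8.4 -13.5  10.5] gap 0.233 j [ 0.37  0.32  1.76 -0.    1.06  1.81]
translation [ 0.0008 -0.0019 -0.    ] turn [0.001  0.004  0.0012]
[-2.35  1.39  0.09]
```

```bash
python3 -m creep '[{"jaw":0.0,"translation":[0.0005,0,0],"turn":[0,0,0]},{"jaw":0.0,"translation":[0.001,0,0],"turn":[0,0.003,0]},{"jaw":0.0,"translation":[0.001,0,0],"turn":[0,0.003,0]},{"jaw":0.0,"translation":[0.001,0,0],"turn":[0,0.003,0]}]' 25; python3 -m creep '[{"jaw":0.0,"translation":[0.0005,0.0002,0],"turn":[0,0,0]},{"jaw":0.0,"translation":[0.0005,0.0002,0],"turn":[0,0,0]},{"jaw":0.0,"translation":[0.0005,0.0002,0],"turn":[0,0,0]}]' 60;python3 plan.py .534 .2821 .1138 7; python3 -c "
from h import *
s=sense();print(s['wrist_torque'].round(2))"; python3 yaw.py b
```

```text
clock: 14.0
position: [0.5335, 0.2801, 0.1138]
ee_rot: [0.001, 0.998, 0.062, -0.002]
contact_force: [-11.8, -13.6, 13.2]
finger_gap: 0.228
clock: 14.3
position: [0.5339, 0.2802, 0.1138]
ee_rot: [0.001, 0.998, 0.062, -0.002]
contact_force: [-11.4, -14.0, 13.0]
finger_gap: 0.234
t 14.3 pos [0.5339 0.2802 0.1138] psi 7.08 F [-11.4 -14.   13. ] gap 0.234 j [ 0.37  0.32  1.76 -0.    1.06  1.81]
translation [ 0.0003 -0.0019 -0.    ] turn [0.0011 0.0035 0.0013]
[-2.27  1.81  0.16]
```

View pics/ys_b.png

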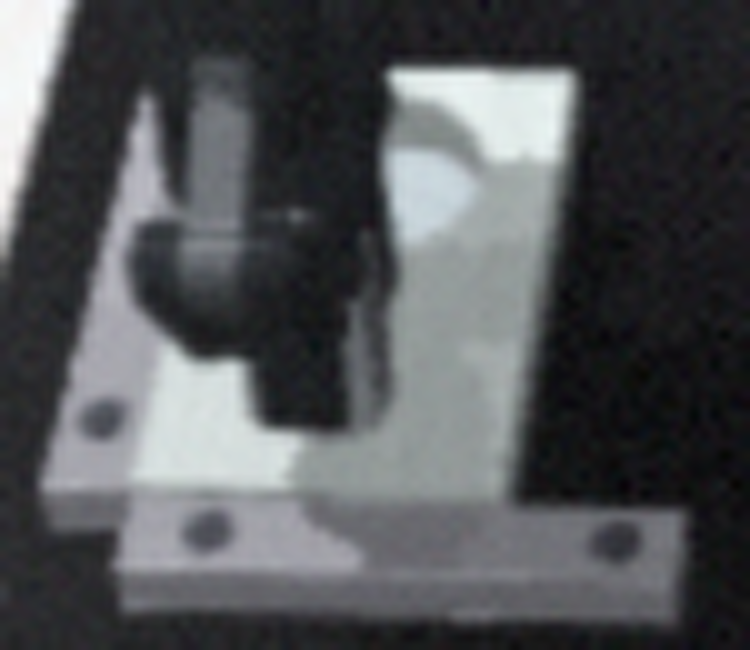

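View pics/yt_b.png

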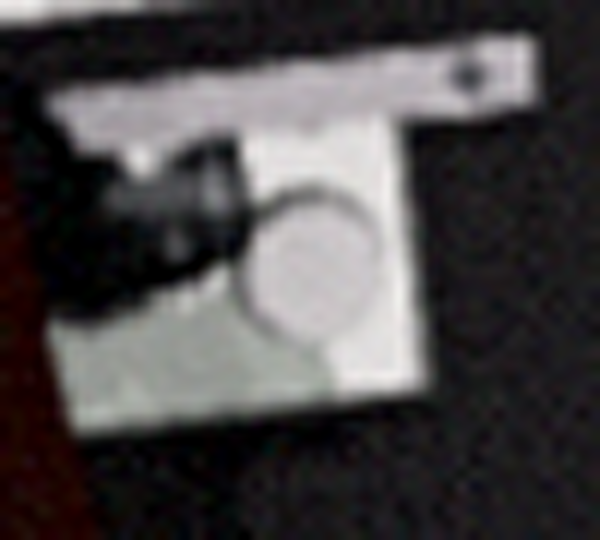

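```bash
cat > st.py <<'E'
from h import *
s=sense(); Q=R.from_euler("z",-5.2,degrees=True)
ax=rot(s["ee_rot"]).as_matrix()
print(round(s["clock"],2),s["position"].round(4),"psi",np.degrees(np.arctan2(ax[1,0],ax[0,0])).round(2),"Fstage",Q.apply(s["contact_force"]).round(1),"M",s["wrist_torque"].round(2),"tilt",ax[:2,2].round(4))
E
python3 -m creep '[{"jaw":0.0,"translation":[0.0005,0,0],"turn":[0,0,0.01]},{"jaw":0.0,"translation":[0.001,0,0],"turn":[0,0,0.02]},{"jaw":0.0,"translation":[0.001,0,0],"turn":[0,0,0.025]}]' 20 >/dev/null; python3 st.py
python3 -m creep '[{"jaw":0.0,"translation":[0,0,0],"turn":[0,0,-0.01]},{"jaw":0.0,"translation":[0,0,0],"turn":[0,0,-0.025]},{"jaw":0.0,"translation":[0,0,0],"turn":[0,0,-0.04]},{"jaw":0.0,"translation":[0,0,0],"turn":[0,0,-0.05]}]' 20 >/dev/null; python3 st.py
python3 -m creep '[{"jaw":0.0,"translation":[0,0,0],"turn":[0,0,0.01]},{"jaw":0.0,"translation":[0,0,0],"turn":[0,0,0.02]},{"jaw":0.0,"translation":[0,0,0],"turn":[0,0,0.025]}]' 20 >/dev/null; python3 st.py; python3 yaw.py c
```

```text
14.7 [0.534  0.2802 0.1138] psi 5.76 Fstage [-14.6 -12.4  15.7] M [-2.32  2.16  0.76] tilt [-0.0056 -0.0025]
15.1 [0.534  0.2802 0.1138] psi 8.4 Fstage [-13.9 -12.7  15.3] M [-2.46  2.09 -0.49] tilt [-0.0058 -0.0015]
15.4 [0.534  0.2802 0.1138] psi 7.06 Fstage [-14.7 -12.5  15.3] M [-2.32  2.1   0.19] tilt [-0.0056 -0.0019]
```

View pics/ys_c.png

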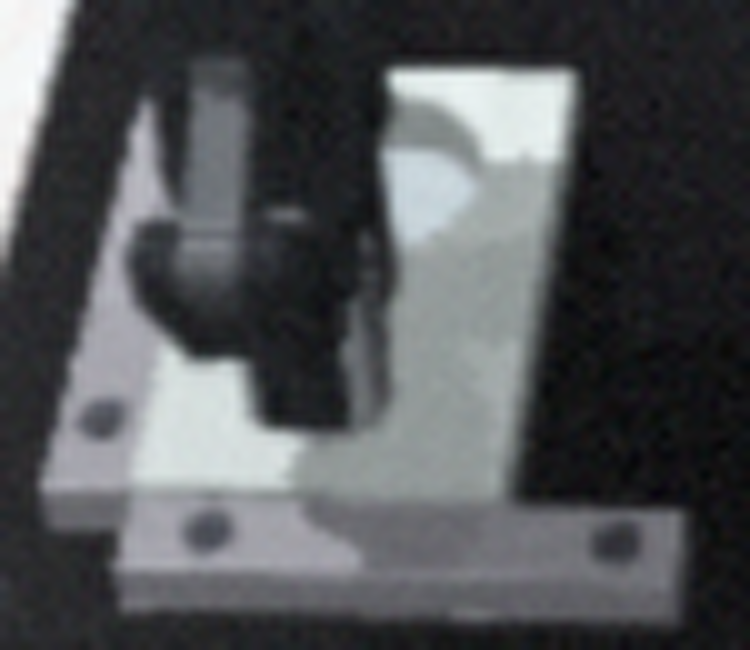

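View pics/yt_c.png

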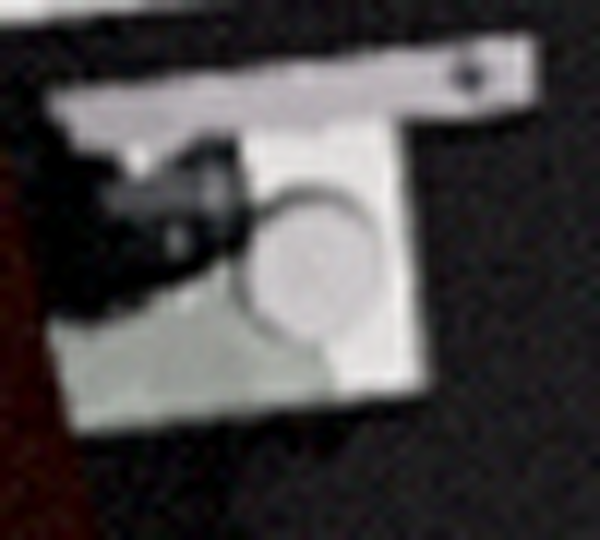

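Turning the tool ±1.3° at low grip gave yaw moments of +0.76 and -0.49 N m. The plate didn't move (position steady to 0.1 mm, images unchanged), so both fences hold it. Now I'll trim the forces and tilt and tighten the grip.

```bash
python3 -m creep '[{"jaw":0.0,"translation":[-0.0005,0,0],"turn":[0,0.003,0]},{"jaw":0.0,"translation":[-0.0007,0,-0.0005],"turn":[0.001,0.006,0]},{"jaw":0.0,"translation":[-0.0007,0,-0.0005],"turn":[0.001,0.006,0]},{"jaw":0.0,"translation":[-0.0007,0,-0.0005],"turn":[0.001,0.006,0]}]' 50 >/dev/null; python3 st.py
```

```text
15.9 [0.534  0.2801 0.1138] psi 7.07 Fstage [-12.1 -11.7  11.6] M [-2.32  1.78  0.12] tilt [0.002  0.0001]
```

```bash
python3 -m creep '[{"jaw":0,"translation":[0,0,0],"turn":[0,0,0]},{"jaw":0,"translation":[0,0,0],"turn":[0,0,0]},{"jaw":0,"translation":[0,0,0],"turn":[0,0,0]},{"jaw":0,"translation":[0,0,0],"turn":[0,0,0]},{"jaw":0,"translation":[0,0,0],"turn":[0,0,0]}]' >/dev/null; python3 st.py; python3 yaw.py d
python3 - <<'E'
from h import *
c=camera("top"); cv2.imwrite("pics/top9.png",c["color"][:,:,::-1]); c=camera("side"); cv2.imwrite("pics/side9.png",c["color"][:,:,::-1])
E
```

```text
16.4 [0.534  0.2801 0.1138] psi 7.07 Fstage [-11.2 -12.4  11.6] M [-2.33  1.77  0.13] tilt [0.0019 0.0001]
```

View pics/ys_d.png

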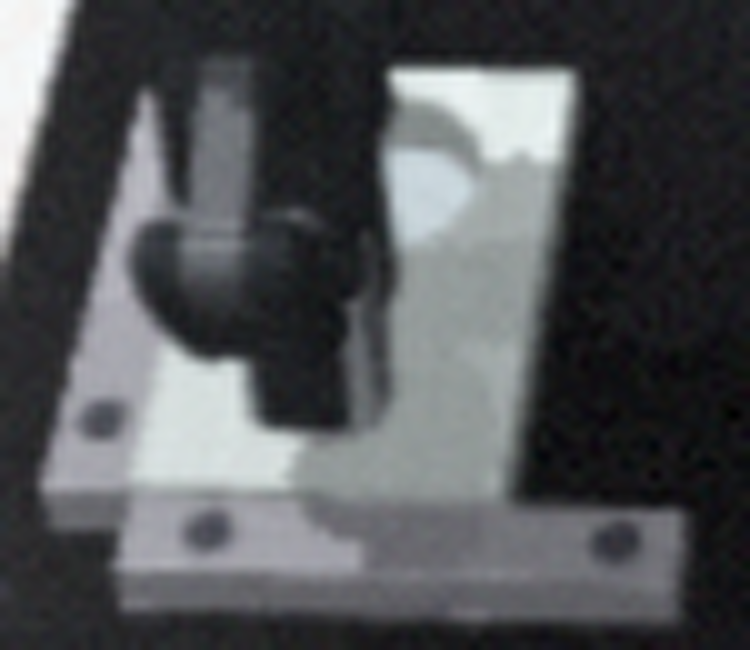

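View pics/top9.png

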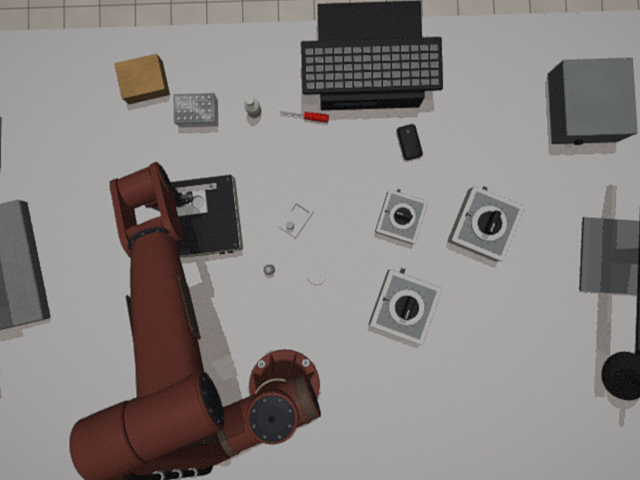

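The plate is seated in the corner. The pointer in the top view at (403,215) still faces the T, and the other carrier at (296,220) hasn't moved. The push is steady at about 11–12 N on each fence. Handing in.

```bash
python3 -c "
from bench import sign_off
print(sign_off())"
```

```text
the job is handed in; nothing more can be done
None
```

I turned the knob first, then seated the round-opening carrier in the corner, and handed the job in at about 16.5 s while still gripping and pressing it.

- **Knob:** I turned the knob on the smallest control box about 79° clockwise. The gripped bar ended at a bearing of 71.6°. The index mark measured 70.8–71.6°, and the box's own axis gave 70.3°. The pointer should therefore be on the mark within 1–2°; the blurred top view alone could not show it more closely. It still faced the mark in the last picture.
- **Carrier:** It lies flat on the deck, with its opening over the window in the last views. The tool's tilt was about 0.1°.
- **Push:** It was steady at about 11 N on the long fence and 12 N on the short fence, with about 12 N downward.
- **Flushness:** When it first touched, the carrier was about 1.2° out of line, so I turned it back. I then eased the grip and turned the tool about 1.3° each way. The carrier did not move and the turning force rose both ways, so both fences are holding it.
- **Disagreement:** By eye from the pictures, the carrier's edge still reads about 0.5–0.7° off the fences. That is within what those pictures can resolve, and I trusted the force check instead.
- **Other carrier:** It has not moved.

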